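Refit the lift handle and try the sprung cover of the offcut chest

ROBOT

A 7-joint arm with a two-finger parallel gripper is mounted at the origin on the work surface; the furniture and walls round the work are solid. World frame = base frame: x ahead of the robot, y to its left, z up, the work surface at z = 0. Lengths are in m, angles in rad, forces in N, time in s.
With the tool pointing down it reaches from about 0.35 to 0.9 m from the base axis. Payload 8.1 kg.
Tool frame: the origin (TCP) lies at the very end of the fingers, on their centre line; the grasp point (between the pads) lies 19 mm behind it; x points along the fingers, y is the direction in which the jaws open and shut, and the axes are right-handed (so a half turn about x gives the same grasp; the last joint's range is limited). The gripper opens to 92 mm and grips with 3 to 60 N. Pads are 19 mm wide; open, the fingers measure 130 mm over their backs; the gripper's body (75 mm by 190 mm) begins 47 mm behind the grasp point.
Start: joints at [1.138, 0.434, 0.025, 1.573, -0.012, 1.134, -0.075], TCP at [0.202, -0.591, 0.227] pointing down, gripper open.
Joint ranges: [-2.62, 2.62], [-0.44, 2.09], [-1.27, 1.32], [0.08, 2.57], [-1.32, 4.46], [0.12, 2], [-2.74, 2.74]. Speed limits (rad/s): [2.22, 2.22, 3.01, 3.01, 3.14, 3.14, 3.14].

INTERFACE

Orientations are given as a rotation vector (axis times angle).
In Python, from station import get_state, grab_frame, calibration, sign_off gives the robot as it stands.
- The arm moves only by the shell command python3 -m pendant 'ROWS' [FORCE]. ROWS is JSON, a list of rows, each a list of 5 numbers: the opening, from -1 (shut) to 1 (fully open), so that 0 is half open, then the shift along the world's x, y, z as a fraction of full scale, then the turn about the world's z as a fraction of full scale. In form: [[fingers, dx, dy, dz, roll], ...]. A call has 1 to 8 rows; each row is the pose to reach, as a shift and turn from the pose commanded when the call began; what a row does not reach only later rows make up. Full scale, the value 1, is 400 mm for a shift and 90 degrees for a turn. A row lasts 1/10 s, in which the tool goes at most 50 mm and 8.59 degrees, less where a joint would pass 70% of its speed; a pose out of reach is approached as far as the arm can. A call with a number of a shift or a turn outside -1 to 1 is refused whole. A call with a gripper value outside its range is refused whole. The fingers move at their own pace and stop on an object; FORCE is the grip in N (left out, the last holds). Time passes only in rows, so rows that repeat a pose let the fingers close. It gives the time, the measured TCP pose, the force and the opening at its end, in the units of the state.
- get_state(): the state, without advancing time (a new reading comes with each control period).
- grab_frame(name): name is "scene" or "side" or "wrist"; returns (picture, depth): 420x560x3 uint8, blue, green, red; 420x560 float32, m along the optical axis (not along the pixel's ray), 0 where there is no reading.
- calibration(name): a dict with "fx", "fy", "cx", "cy" (pixels), "rvec" (rotation vector, rad) and "tvec" (3), from world to camera coordinates, as OpenCV has them. Camera axes: x right, y down, z forward; pixel columns grow to the right and rows downward; lengths in m; the calibration is good to about 2 mm. A picture is of the moment at which its call begins: read the wrist's pose just before it. calibration takes no time and is no camera call; for the wrist camera it gives the pose at the moment of the call.
- sign_off(): hands the job in, once; it reports no verdict.
The state is a dict: "time": time; "joints": joint angles; "qd": joint speeds; "effort": joint torques, N m; "tcp_pos": TCP position; "eef_rot": TCP orientation; "contact_force": force on the tool from outside, world axes, zero at the start; "moment": the same for the moment, N m; "width": finger opening in m.
Only numpy, scipy, OpenCV 4.12 (cv2) and the standard library are available. Lean on these libraries where they do the work, as an engineer would, in place of code of your own. Each camera call takes 0.05 s, during which the arm holds its last target. There are 200 camera calls.

TASK

The lift handle is off the sprung cover of the small steel offcut chest: push its square socket fully home on the square stub at the front of the cover. Then try the spring: with the handle in the gripper, raise the cover clearly past its balance point without letting it fly open to its stop, ease it back, and finish still gripping the handle, holding the cover still just below the balance point, within about ten degrees of it. Hold it by the handle alone, with the handle still home on the stub, and leave the other things on the table where they are.

Things in the scene. Friction and masses are not known exactly. Their poses are not given: they have to be found in the camera images.
- chest: grey steel offcut chest, fixed, 150 deep (x) x 170 wide (y) x 98 high, open-topped under its cover. Origin: middle of its underside, on the table; x points from its front (the stub's side) to its hinge side, z up. It stands at another place and turn each time, its front turned roughly to the robot's right (world -y).
- cover_hinge (a point): middle of the cover's hinge axis, on the chest's rear top edge, 81 mm behind the chest's middle and 105 mm above the table. The hinge axis runs along the chest's y. Its axes are the chest's.
- stub_base (a point): on the cover, moves with it: middle of the stub's root on the flat boss (40 x 30 mm), 168 mm from the hinge axis, 105 mm above the table when shut. The stub, a 14 x 14 mm square bar with flats level and upright, runs 38 mm from here along this point's -x (away from the hinge, in the cover's plane); its last 10 mm taper to 7 x 7 mm. y lies along the hinge.
- cover (a joint): cover angle in rad: 0 shut (level), grows as the front rises; stop at 1.45 (stay below 1.30). Plain 8 mm steel plate, 1.1 kg, torsion springs at the hinge. With the handle on, it balances at about 0.90 rad (52 degrees): below, it falls shut; above, the springs throw it open. Lifting it from shut takes about 2 N at the handle; above balance it pulls up with 1 to 2 N.
- lift_handle: loose lift handle, 110 mm long, 90 g, lying level; origin at its middle, 15 mm above the table; x along it to the socket end. From that end: dark steel hub 30 x 30 mm, 42 long, with a square bore 16.2 x 16.2, 40 deep; wooden grip 46 long, 20 wide (y), 22 high (z); wooden end block 30 x 30, 12 long. The bore's flats are parallel to the sides: it fits in any quarter turn.
- handle_grip (a point): middle of the wooden grip, on the long axis, 70 mm from the socket's mouth, 40 mm from the other end: the place to hold, pinching the 20 mm width from above. Axes as the handle's. With the handle home it lies 238 mm from the hinge axis; the handle then goes straight on from the cover's plane, swings with it and can turn between the finger pads.
- handle_mouth (a point): middle of the socket's mouth, on the handle's long axis at the hub's end face. It lies on point stub_base when the handle is fully home.
- paint_pot: round white paint pot, 90 mm across, 32 mm high, a bystander; origin in the middle of its underside or thereabouts
- masking_roll: roll of masking tape lying flat, 104 mm across, 25 mm high, a bystander; origin in the middle of its underside or thereabouts
- marker: white and black marker pen lying flat, 135 mm long, a bystander; origin in the middle of its underside or thereabouts
Mind the look-alikes: they are no part of the job. There is more than one size of the lift_handle; the job needs the larger.

How it is judged:
On the way, in this order (a step that is already met when the one before it is completed fails the run):
1. the handle is fully home on the stub, cover still down (distance between handle_mouth and stub_base below 0.006 m and angle between the x axis of lift_handle and the x axis of stub_base, either way round below 0.1 rad and value of joint cover below 0.25 rad), for 0.2 s.
2. the cover is raised by the handle past its balance point (distance between handle_mouth and stub_base below 0.012 m and contact force between the fingers and lift_handle above 0.5 N and value of joint cover above 0.95 rad), for 0.2 s.
At the end, for the whole second after the job is handed in: finished while holding: the fingers grip the handle (over 0.5 N), the socket is still home on the stub (mouth within 12 mm of the boss face, in line within 0.25 rad), the cover rests still between 0.70 and 0.89 rad, just below the balance point at 0.90, and the robot does not touch the cover itself (distance between handle_mouth and stub_base below 0.012 m and angle between the x axis of lift_handle and the x axis of stub_base, either way round below 0.25 rad and contact force between the fingers and lift_handle above 0.5 N and value of joint cover between 0.7 and 0.89 rad and velocity of joint cover between -0.05 and 0.05 rad/s and contact force between each of the arm, the fingers and cover below 0.3 N); the arm keeps its last pose, push and grip.
It fails at once if the cover flies open towards its stop (past 1.30 rad) (value of joint cover above 1.3 rad).
It fails at once if a bystander is pushed more than 30 mm (distance of any of paint_pot, masking_roll, marker from where it was at the start of the episode above 0.03 m).
It also fails if it takes over 53 s, if anything falls off the work surface, if the arm or the gripper's body presses on something with over 40 N, if the wrist force passes 120 N, or if a joint passes its speed limit or range.

## Working session

There is one attempt and no reset: what is moved stays moved. The work goes in short steps, Python scripts to look and compute and a shell command to move; the robot and the scene stay as the last step left them, time stands still between calls to the robot, and variables do not carry over. Pictures are saved under pics/ and viewed, about 8 in all and at most 12, crops included, and the job is handed in when it is done.

```bash
ls; mkdir -p pics; cat > h.py <<'E'
import numpy as np,cv2
from station import get_state, grab_frame, calibration
def world(cal,u,v,depth=None,z=None):
    R=cv2.Rodrigues(np.array(cal["rvec"],float))[0];t=np.array(cal["tvec"],float).ravel()
    d=np.array([(u-cal["cx"])/cal["fx"],(v-cal["cy"])/cal["fy"],1.0])
    C=-R.T@t; D=R.T@d
    s=depth if depth is not None else (z-C[2])/D[2]
    return C+s*D
def cloud(cal,dep):
    v,u=np.indices(dep.shape)
    R=cv2.Rodrigues(np.array(cal["rvec"],float))[0];t=np.array(cal["tvec"],float).ravel()
    P=np.stack([(u-cal["cx"])/cal["fx"]*dep,(v-cal["cy"])/cal["fy"]*dep,dep],-1)
    return (P-t)@R
def proj(cal,p):
    return cv2.projectPoints(np.array([p],float),np.array(cal["rvec"],float),np.array(cal["tvec"],float),np.array([[cal["fx"],0,cal["cx"]],[0,cal["fy"],cal["cy"]],[0,0,1.]]),None)[0][0,0]
E
python3 - <<'E'
from h import *
s=get_state();print({k:np.round(v,3) for k,v in s.items()})
for n in("scene","side","wrist"):
    c=calibration(n);p,d=grab_frame(n);cv2.imwrite(f"pics/{n}0.png",p);np.savez(f"pics/{n}0.npz",p=p,d=d,c=np.array(c,dtype=object))
E
```

```text
pics
{'time': np.float64(0.0), 'joints': array([ 1.138,  0.435,  0.025,  1.574, -0.012,  1.134, -0.075]), 'qd': array([ 0.002, -0.001, -0.001, -0.   , -0.   , -0.001, -0.001]), 'effort': array([-0.0000e+00, -6.6784e+01,  9.8500e-01, -3.1446e+01, -6.1000e-02,
        4.3000e-02,  0.0000e+00]), 'tcp_pos': array([ 0.202, -0.591,  0.226]), 'eef_rot': array([ 2.043,  0.342, -2.044]), 'contact_force': array([-0.888, -0.802,  0.4  ]), 'moment': array([ 0.026,  0.015, -0.047]), 'width': np.float64(0.092)}
```

View pics/scene0.png

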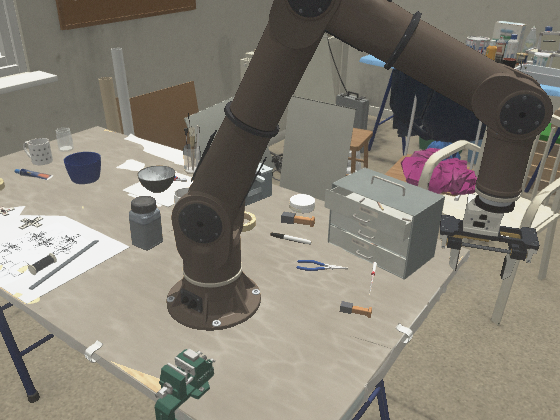

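View pics/side0.png

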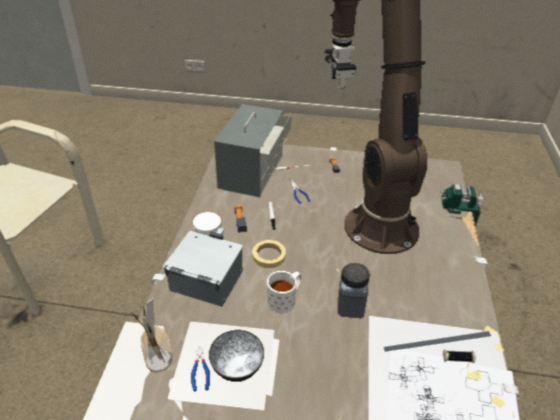

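Scene view: handles, both orange/dark, at (297,219) and (355,310). Side view: the same at (240,218) and (334,160). The chest is at (205,265) in the side view, pot (207,222), roll (268,253), marker (272,215), and a tall drawer cabinet at (250,150). Next I measure both handles and the chest.

```bash
python3 - <<'E'
from h import *
for n in("scene","side"):
    z=np.load(f"pics/{n}0.npz",allow_pickle=True);p,d,c=z["p"],z["d"],z["c"].item()
    P=cloud(c,d);hsv=cv2.cvtColor(p,cv2.COLOR_BGR2HSV)
    C=-cv2.Rodrigues(np.array(c["rvec"],float))[0].T@np.array(c["tvec"],float).ravel();print(n,"cam",C.round(3))
    m=((hsv[...,0]>5)&(hsv[...,0]<20)&(hsv[...,1]>140)&(hsv[...,2]>80)).astype(np.uint8)
    k,l,st,ce=cv2.connectedComponentsWithStats(m)
    for i in range(1,k):
        if st[i,4]>25:
            q=P[(l==i)&(d>0)]; print("orange",ce[i].round(0),st[i],np.median(q,0).round(3) if len(q) else None)
    # handles: points in height .005-.05 region near
    for name,px in (("h1",(297,219) if n=="scene" else (240,218)),("h2",(355,310) if n=="scene" else (334,160))):
        q0=world(c,*px,z=.02)
        m=(d>0)&(np.hypot(P[...,0]-q0[0],P[...,1]-q0[1])<.09)&(P[...,2]>.008)&(P[...,2]<.05)
        k,l=cv2.connectedComponents(m.astype(np.uint8)); 
        i=np.argmax(np.bincount(l.ravel())[1:])+1
        Q=P[l==i]; r=cv2.minAreaRect((Q[:,:2]*1000).astype(np.float32)); print(name,q0.round(3),len(Q),r,Q[:,2].max().round(3))
    # plate
    m=(d>0)&(P[...,2]>.095)&(P[...,2]<.125)&(P[...,0]>.2)&(P[...,0]<1)
    k,l,st,ce=cv2.connectedComponentsWithStats(m.astype(np.uint8))
    for i in range(1,k):
        if st[i,4]>150:
            Q=P[l==i];print("top",ce[i].round(),len(Q),cv2.minAreaRect((Q[:,:2]*1000).astype(np.float32)),np.median(Q,0).round(3))
p=np.load("pics/side0.npz",allow_pickle=True)["p"]
cv2.imwrite("pics/crop1.png",cv2.resize(p[140:320,150:360],None,fx=3.4,fy=3.3,interpolation=cv2.INTER_CUBIC))
E
```

```text
scene cam [-0.827 -0.791  0.89 ]
orange [491.  51.] [486  46  11  14  87] [3.027 0.199 0.12 ]
h1 [0.459 0.045 0.02 ] 266 ((468.59832763671875, 48.404502868652344), (42.57958984375, 110.36250305175781), 20.409921646118164) 0.033
h2 [ 0.162 -0.333  0.02 ] 226 ((176.05030822753906, -327.04400634765625), (24.20191192626953, 80.971435546875), 17.798370361328125) 0.025
top [55. 89.] 705 ((685.211181640625, 1631.6788330078125), (183.43898010253906, 604.9719848632812), 84.25372314453125) [0.679 1.678 0.111]
top [388. 232.] 777 ((423.6590881347656, -270.5540771484375), (150.155029296875, 321.8354187011719), 23.6431884765625) [ 0.414 -0.31   0.107]
side cam [0.174 1.294 1.115]
orange [238. 211.] [235 206   7  12  68] [0.48  0.026 0.026]
orange [283. 286.] [273 281  19  10 134] [0.282 0.358 0.055]
h1 [0.469 0.054 0.02 ] 217 ((470.420654296875, 54.652042388916016), (30.78025245666504, 115.22765350341797), 19.54277992248535) 0.038
h2 [ 0.182 -0.349  0.02 ] 84 ((180.14166259765625, -322.0899353027344), (25.34609603881836, 82.1468734741211), 20.204761505126953) 0.029
top [239. 168.] 340 ((504.2864685058594, -103.22769165039062), (174.1894073486328, 63.489418029785156), 8.892630577087402) [ 0.501 -0.102  0.11 ]
top [203. 257.] 2786 ((509.80487060546875, 311.7273254394531), (222.67080688476562, 177.6244659423828), 78.16305541992188) [0.509 0.339 0.11 ]
top [153. 337.] 256 ((560.4131469726562, 617.342529296875), (62.081878662109375, 61.50444793701172), 48.971710205078125) [0.563 0.621 0.103]
```

View pics/crop1.png

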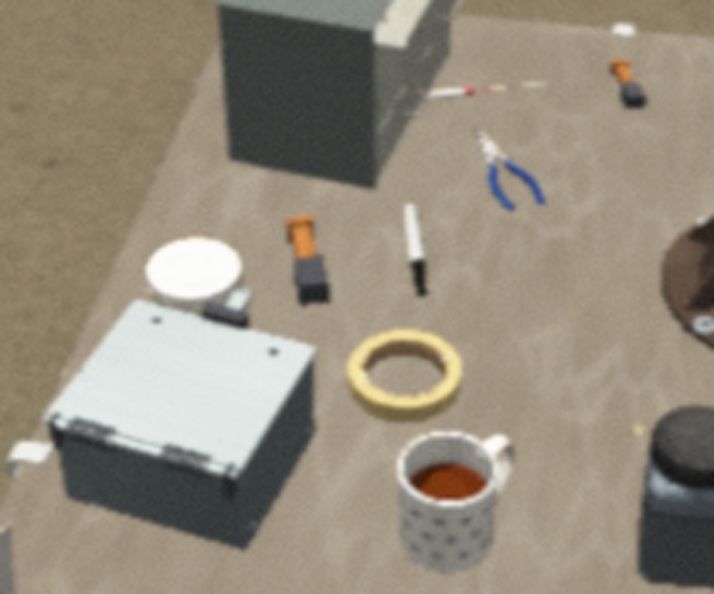

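Larger handle is h1: about 115 x 31 mm, 30 mm high, at (0.470, 0.053), hub towards the chest. The other one is 81 mm long, so it's the look-alike. Next: the obstacle's extents and the tool yaw.

```bash
python3 - <<'E'
from h import *
from scipy.spatial.transform import Rotation as Ro
R=Ro.from_rotvec(get_state()["eef_rot"]).as_matrix();print(R.round(3))
z=np.load("pics/side0.npz",allow_pickle=True);p,d,c=z["p"],z["d"],z["c"].item();P=cloud(c,d)
S=np.load("pics/scene0.npz",allow_pickle=True);P2=cloud(S["c"].item(),S["d"])
for n,Q in(("side",P),("scene",P2)):
    q=Q[(Q[...,0]>.25)&(Q[...,0]<.75)&(Q[...,1]<-.03)&(Q[...,1]>-.5)&(Q[...,2]>.04)&(Q[...,2]<.4)]
    print(n,"cabinet",np.percentile(q,[.5,99.5],axis=0).round(3),cv2.minAreaRect((q[q[:,2]>.15][:,:2]*1000).astype(np.float32)))
# pot
q=P[(np.abs(P[...,2]-.032)<.006)&(P[...,0]>.5)&(P[...,0]<.7)&(P[...,1]>.02)&(P[...,1]<.2)];print("pot",np.percentile(q,[1,99],axis=0).round(3))
# cover
q=P[(P[...,2]>.1)&(P[...,2]<.125)&(np.hypot(P[...,0]-.51,P[...,1]-.31)<.16)]
for a in(74,76,78,80,82):
    u=np.array([np.cos(np.radians(a)),np.sin(np.radians(a))]);w=np.array([u[1],-u[0]])
    print(a,np.percentile(q[:,:2]@u,[.3,99.7]).round(4),np.percentile(q[:,:2]@w,[.3,99.7]).round(4))
pix=[(155,307),(155,236)]
E
```

```text
[[-0.001  0.324 -0.946]
 [ 0.001 -0.946 -0.324]
 [-1.    -0.001  0.   ]]
side cabinet [[ 0.362 -0.377  0.042]
 [ 0.591 -0.086  0.233]] ((470.18072509765625, -232.746826171875), (297.2518005371094, 215.30628967285156), 81.75735473632812)
scene cabinet [[ 0.357 -0.389  0.041]
 [ 0.576 -0.094  0.231]] ((466.92523193359375, -237.98092651367188), (285.15155029296875, 223.06402587890625), 82.51666259765625)
pot [[0.53  0.059 0.027]
 [0.614 0.147 0.037]]
74 [0.3436 0.5508] [0.3118 0.4915]
76 [0.329  0.5351] [0.3295 0.5056]
78 [0.3139 0.519 ] [0.3463 0.5201]
80 [0.2986 0.5033] [0.3608 0.5351]
82 [0.283  0.4885] [0.3737 0.5504]
```

```bash
python3 -m pendant '[[1,0,0,0.25,0],[1,0,0,0.25,0],[1,0.33,0.8,0.25,0.5],[1,0.33,0.8,0.25,0.5],[1,0.33,0.8,0.25,0.5],[1,0.33,0.8,0.25,0.5],[1,0.33,0.8,0.25,0.5],[1,0.33,0.8,0.25,0.5]]' && python3 -m pendant '[[1,0.35,0.75,0,0.5],[1,0.35,0.75,0,0.5],[1,0.35,0.75,0,0.5],[1,0.35,0.75,0,0.5],[1,0.35,0.75,0,0.5],[1,0.35,0.75,0,0.5],[1,0.35,0.75,0,0.5],[1,0.35,0.75,0,0.5]]'
```

```text
time: 0.95
tcp_pos: [0.317, -0.312, 0.3267]
eef_rot: [1.532, 0.961, -1.533]
contact_force: [1.4, -0.2, 0.7]
width: 0.0917
time: 1.75
tcp_pos: [0.4577, -0.0092, 0.3268]
eef_rot: [0.959, 1.351, -0.956]
contact_force: [-0.7, -0.2, -0.3]
width: 0.0923
```

```bash
python3 -m pendant '[[1,0,0,-0.2,0],[1,0,0,-0.2,0],[1,0,0,-0.2,0],[1,0,0,-0.2,0]]' && cat > look.py <<'E'
from h import *
import sys
from scipy.spatial.transform import Rotation as Ro
t=sys.argv[1]
s=get_state();c=calibration("wrist");p,d=grab_frame("wrist");cv2.imwrite(f"pics/w{t}.png",p);np.savez(f"pics/w{t}.npz",p=p,d=d,c=np.array(c,dtype=object))
R=Ro.from_rotvec(s["eef_rot"]).as_matrix();print(s["time"],s["tcp_pos"].round(4) if hasattr(s["tcp_pos"],"round") else s["tcp_pos"],"jaw yaw",np.degrees(np.arctan2(R[1,1],R[0,1])).round(2),"axis",R[:,0].round(3),"j",np.round(s["joints"],2))
E
python3 look.py 1
```

```text
time: 2.15
tcp_pos: [0.4567, -0.0144, 0.2473]
eef_rot: [0.963, 1.348, -0.964]
contact_force: [-0.6, 0.6, 1.6]
width: 0.0919
2.15 [ 0.4567 -0.0144  0.2473] jaw yaw 18.86 axis [-0.001  0.    -1.   ] j [ 0.45  0.2  -0.63  1.89  0.13  1.09  0.11]
```

View pics/w1.png

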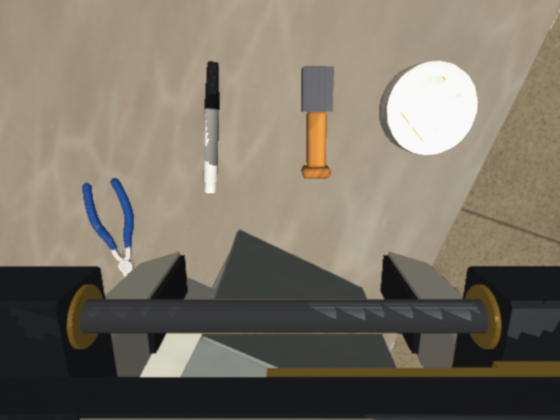

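The wrist view shows the larger handle: hub at (318,88), grip at (317,140), end block at (316,173), upright in the picture. The marker is at (211,128) and the pot at (431,108).

```bash
python3 - <<'E'
from h import *
z=np.load("pics/w1.npz",allow_pickle=True);p,d,c=z["p"],z["d"],z["c"].item();P=cloud(c,d)
m=((d>0)&(P[...,2]>.010)&(P[...,2]<.05)).astype(np.uint8);m[:,:280]=0;m[:,350:]=0;m[:50]=0;m[200:]=0
hsv=cv2.cvtColor(p,cv2.COLOR_BGR2HSV);org=m&(hsv[...,1]>140).astype(np.uint8);hub=m&(hsv[...,1]<110).astype(np.uint8)
for n,k in(("all",m),("grip",org),("hub",hub)):
    v,u=np.nonzero(k);Q=P[k>0]
    top=np.array([world(c,a,b,z=.03 if n!="grip" else .026)[:2] for a,b in zip(u,v)])
    r=cv2.minAreaRect((top*1000).astype(np.float32));print(n,len(u),r,"depth med z",np.percentile(Q[:,2],[5,50,95]).round(4),"depth rect",cv2.minAreaRect((Q[:,:2]*1000).astype(np.float32)))
E
```

```text
all 2897 ((470.45294189453125, 49.81526184082031), (30.131343841552734, 108.8216781616211), 19.64885711669922) depth med z [0.0238 0.029  0.0311] depth rect ((470.6183166503906, 49.60346221923828), (30.232234954833984, 109.57373809814453), 19.730297088623047)
grip 1313 ((477.2000427246094, 29.825183868408203), (28.34929084777832, 65.74726104736328), 18.85464859008789) depth med z [0.0238 0.0261 0.0302] depth rect ((476.77325439453125, 29.82073974609375), (27.577194213867188, 65.61944580078125), 19.6575984954834)
hub 1507 ((470.45294189453125, 49.81526184082031), (30.131343841552734, 108.8216781616211), 19.64885711669922) depth med z [0.0271 0.03   0.0314] depth rect ((470.6183166503906, 49.60346221923828), (30.232234954833984, 109.57373809814453), 19.730297088623047)
```

```bash
python3 -m pendant '[[0.1,0.047,0.125,-0.2,0.01],[0.1,0.047,0.125,-0.4,0.01],[0.1,0.047,0.125,-0.45,0.01],[0.1,0.047,0.125,-0.45,0.01],[0.1,0.047,0.125,-0.53,0.01],[0.1,0.047,0.125,-0.6,0.01],[0.1,0.047,0.125,-0.6,0.01],[0.1,0.047,0.125,-0.6,0.01]]' && python3 -m pendant '[[-1,0,0,0,0],[-1,0,0,0,0],[-1,0,0,0,0],[-1,0,0,0,0],[-1,0,0,0,0],[-1,0,0,0,0]]' 25
```

```text
time: 3.0
tcp_pos: [0.477, 0.036, 0.0081]
eef_rot: [0.952, 1.351, -0.951]
contact_force: [0.1, -0.6, -0.0]
width: 0.0508
time: 3.6
tcp_pos: [0.4759, 0.0358, 0.0072]
eef_rot: [0.951, 1.352, -0.951]
contact_force: [-0.5, -0.9, 7.5]
width: 0.0197
```

```bash
python3 -m pendant '[[-1,0,0,0.1,0],[-1,0,0,0.2,0],[-1,-0.025,0.08,0.35,-0.35],[-1,-0.025,0.08,0.35,-0.35],[-1,-0.025,0.08,0.35,-0.35],[-1,-0.025,0.08,0.35,-0.35],[-1,-0.025,0.08,0.35,-0.35],[-1,-0.025,0.08,0.35,-0.35]]' && python3 look.py 2; python3 - <<'E'
from h import *
c=calibration("side");p,d=grab_frame("side");cv2.imwrite("pics/side2.png",p);np.savez("pics/side2.npz",p=p,d=d,c=np.array(c,dtype=object))
w=cv2.imread("pics/w2.png");a=cv2.resize(w[:330],(448,264));b=cv2.resize(p[170:310,140:300],(300,264),interpolation=cv2.INTER_CUBIC)
cv2.imwrite("pics/c2.png",np.hstack([a,b]))
E
```

```text
time: 4.4
tcp_pos: [0.4653, 0.068, 0.1466]
eef_rot: [1.355, 1.107, -1.356]
contact_force: [-0.2, 0.2, -0.4]
width: 0.0203
4.4 [0.4653 0.068  0.1466] jaw yaw -11.52 axis [-0. -0. -1.] j [ 0.15  0.33 -0.5   2.01  0.21  0.86 -0.67]
```

View pics/c2.png

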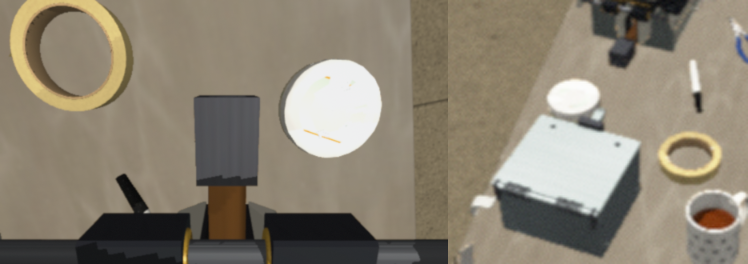

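The left panel (wrist) shows the handle held straight, hub at about (226,140). The right panel (side) shows the stub half hidden behind the cover at about (597,118). I'll go higher and sideways so the wrist camera sees the stub clear of the hub.

```bash
python3 -m pendant '[[-1,-0.15,0.2,0.35,0],[-1,-0.15,0.2,0.35,0],[-1,-0.15,0.2,0.35,0],[-1,-0.15,0.2,0.35,0],[-1,-0.15,0.2,0.35,0],[-1,-0.15,0.2,0.35,0]]' && python3 look.py 3
```

```text
time: 5.1
tcp_pos: [0.4057, 0.1474, 0.2863]
eef_rot: [1.357, 1.105, -1.358]
contact_force: [-0.5, -0.5, -0.8]
width: 0.0197
5.1 [0.4057 0.1474 0.2863] jaw yaw -11.66 axis [ 0.    -0.001 -1.   ] j [ 0.08  0.11 -0.59  1.88  0.07  1.17 -0.75]
```

View pics/w3.png

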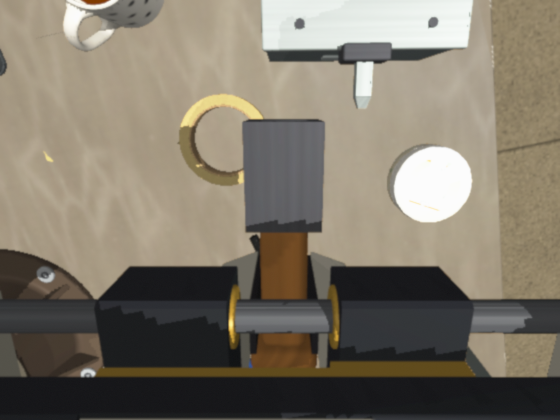

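The wrist view shows the stub at (364,62)–(363,107), root at the dark boss (366,52), cover front edge from (263,50) to (467,47), and the handle hub at (284,175).

```bash
python3 - <<'E'
from h import *
z=np.load("pics/w3.npz",allow_pickle=True);p,d,c=z["p"],z["d"],z["c"].item();P=cloud(c,d)
# stub
m=(d>0)&(P[...,2]>.085)&(P[...,2]<.125);m[:, :345]=0;m[:,385:]=0;m[112:]=0
rows=[]
for v in range(46,112,3):
    u=np.nonzero(m[v])[0]
    if len(u):
        print(v,u.min(),u.max(),P[v,u,2].min().round(4),np.median(P[v,u],0).round(4),p[v,365].tolist())
        if 66<=v<=92: rows.append(world(c,(u.min()+u.max())/2,v,z=.112)[:2])
rows=np.array(rows);vx=cv2.fitLine(rows.astype(np.float32),cv2.DIST_L2,0,0.01,0.01).ravel();print("stub dir deg",np.degrees(np.arctan2(vx[1],vx[0])),vx)
# cover front edge & cover outline
m2=(d>0)&(P[...,2]>.1)&(P[...,2]<.125)&(P[...,1]>.22);m2[:,:200]=0
pts=[]
for u in list(range(275,335,4))+list(range(398,460,4)):
    v=np.nonzero(m2[:,u])[0]
    if len(v): pts.append(world(c,u,v.max()+.5,z=.11)[:2])
e=cv2.fitLine(np.array(pts,np.float32),cv2.DIST_HUBER,0,0.01,0.01).ravel();print("front edge deg",np.degrees(np.arctan2(e[1],e[0])),e)
cov=P[m2];print("cover z",np.median(cov[:,2]))
for v in(5,15,25,35):
    u=np.nonzero(m2[v])[0];print(v,u.min(),u.max(),world(c,u.min(),v,z=.11).round(4),world(c,u.max(),v,z=.11).round(4))
# handle hub
h=(d>0)&(P[...,2]>.26)&(P[...,2]<.36);h[:, :230]=0;h[:,340:]=0;h[228:]=0;h[:100]=0
Q=P[h];print("hub z",np.percentile(Q[:,2],[2,50,98]).round(4));zt=np.median(Q[:,2])
v,u=np.nonzero(h);t=np.array([world(c,a,b,z=zt)[:2] for a,b in zip(u,v)]);print(cv2.minAreaRect((t*1000).astype(np.float32)))
for b in range(125,225,12):
    k=np.nonzero(h[b])[0];print(b,k.min(),k.max(),P[b,k,2].mean().round(4),world(c,k.mean(),b,z=zt).round(4))
E
```

```text
46 345 384 0.1186 [0.4954 0.2526 0.1197] [113, 109, 109]
49 345 384 0.1183 [0.4954 0.2505 0.1199] [115, 111, 111]
52 345 384 0.1185 [0.4951 0.2483 0.1198] [112, 109, 107]
55 345 384 0.1176 [0.4946 0.246  0.12  ] [115, 111, 111]
58 345 384 0.1181 [0.4944 0.2437 0.1203] [106, 102, 102]
61 345 384 0.1126 [0.4951 0.2417 0.1155] [102, 105, 101]
64 345 372 0.091 [0.4902 0.2405 0.1115] [242, 246, 241]
67 354 372 0.1019 [0.494  0.2375 0.1118] [243, 246, 242]
70 354 371 0.1043 [0.4932 0.2353 0.1119] [243, 247, 242]
73 354 372 0.1028 [0.4932 0.2328 0.1116] [244, 247, 243]
76 353 371 0.0999 [0.4918 0.2306 0.1116] [244, 247, 243]
79 353 371 0.0989 [0.4918 0.2282 0.1119] [244, 247, 243]
82 353 371 0.1006 [0.4915 0.2258 0.1114] [244, 247, 244]
85 353 371 0.0997 [0.4913 0.2234 0.1116] [245, 248, 244]
88 353 371 0.1013 [0.4908 0.221  0.1116] [245, 248, 244]
91 353 371 0.102 [0.4904 0.2186 0.1115] [245, 248, 244]
94 353 370 0.1036 [0.4895 0.2162 0.1121] [245, 248, 244]
97 353 370 0.1019 [0.4891 0.2138 0.1118] [193, 200, 192]
100 354 369 0.1029 [0.4892 0.2112 0.1104] [192, 198, 190]
103 355 367 0.1041
[... 302 characters left out ...]
[0.5879 0.2664 0.11  ]
15 261 470 [0.4181 0.294  0.11  ] [0.5859 0.2593 0.11  ]
25 261 469 [0.4164 0.2868 0.11  ] [0.5846 0.252  0.11  ]
35 262 468 [0.4156 0.2792 0.11  ] [0.5833 0.2446 0.11  ]
hub z [0.3042 0.3091 0.3103]
((416.8230895996094, 196.74620056152344), (40.779693603515625, 30.00031280517578), 78.38075256347656)
125 242 324 0.3091 [0.4204 0.2147 0.3091]
137 242 324 0.3091 [0.4196 0.2105 0.3091]
149 243 324 0.309 [0.4189 0.2063 0.3091]
161 243 323 0.3091 [0.4178 0.202  0.3091]
173 243 323 0.3092 [0.4169 0.1976 0.3091]
185 244 323 0.3091 [0.4162 0.1931 0.3091]
197 244 322 0.309 [0.4151 0.1886 0.3091]
209 245 322 0.3091 [0.4143 0.1839 0.3091]
221 245 322 0.3092 [0.4132 0.1792 0.3091]
```

```bash
python3 -m pendant '[[-1,0.155,-0.093,0,0.006],[-1,0.155,-0.093,-0.1,0.006],[-1,0.155,-0.093,-0.2,0.006],[-1,0.155,-0.093,-0.3,0.006],[-1,0.155,-0.093,-0.4,0.006],[-1,0.155,-0.093,-0.472,0.006],[-1,0.155,-0.093,-0.472,0.006],[-1,0.155,-0.093,-0.472,0.006]]' && python3 look.py 4; python3 - <<'E'
from h import *
z=np.load("pics/w4.npz",allow_pickle=True);p,d,c=z["p"],z["d"],z["c"].item();P=cloud(c,d)
m=(d>0)&(P[...,2]>.06)&(P[...,2]<.135);m[235:]=0;m[:,:180]=0;m[:,420:]=0
for v in range(0,235,10):
    u=np.nonzero(m[v])[0]
    if len(u): zz=np.median(P[v,u,2]);print(v,u.min(),u.max(),zz.round(4),world(c,u.min(),v,z=zz).round(4)[:2],world(c,u.max(),v,z=zz).round(4)[:2],world(c,(u.min()+u.max())/2,v,z=zz).round(4)[:2])
cv2.imwrite("pics/c4.png",p[:260])
E
```

```text
time: 5.95
tcp_pos: [0.467, 0.1102, 0.0973]
eef_rot: [1.35, 1.112, -1.354]
contact_force: [0.1, -0.4, -0.0]
width: 0.02
5.95 [0.467  0.1102 0.0973] jaw yaw -11.19 axis [-0.003 -0.    -1.   ] j [ 0.04  0.42 -0.49  2.04  0.28  0.76 -0.82]
0 269 309 0.1118 [0.4847 0.2196] [0.4984 0.2169] [0.4915 0.2183]
10 270 308 0.1121 [0.4844 0.2164] [0.4974 0.2138] [0.4909 0.2151]
20 271 307 0.1109 [0.4841 0.2135] [0.4966 0.211 ] [0.4904 0.2123]
30 274 303 0.1103 [0.4845 0.2102] [0.4947 0.2082] [0.4896 0.2092]
40 277 300 0.1093 [0.4849 0.207 ] [0.4931 0.2053] [0.489  0.2061]
120 246 321 0.0966 [0.4661 0.1813] [0.497  0.1752] [0.4816 0.1782]
130 242 324 0.12 [0.4665 0.1786] [0.4955 0.1729] [0.481  0.1758]
140 242 324 0.1202 [0.4657 0.1752] [0.4949 0.1694] [0.4803 0.1723]
150 243 323 0.1201 [0.4652 0.1716] [0.494  0.1659] [0.4796 0.1688]
160 243 323 0.1201 [0.4644 0.168 ] [0.4934 0.1623] [0.4789 0.1652]
170 243 323 0.12 [0.4636 0.1644] [0.4928 0.1586] [0.4782 0.1615]
180 244 323 0.12 [0.4631 0.1606] [0.4921 0.1549] [0.4776 0.1578]
190 244 322 0.12 [0.4622 0.1569] [0.4911 0.1512] [0.4767 0.154 ]
200 244 322 0.1203 [0.4614 0.1531] [0.4905 0.1474] [0.4759 0.1503]
210 245 322 0.12 [0.4608 0.1491] [0.4898 0.1434] [0.4753 0.1463]
220 245 321 0.1201 [0.46   0.1452] [0.4888 0.1396] [0.4744 0.1424]
230 245 321 0.12 [0.459  0.1412] [0.4881 0.1355] [0.4736 0.1383]
```

View pics/c4.png

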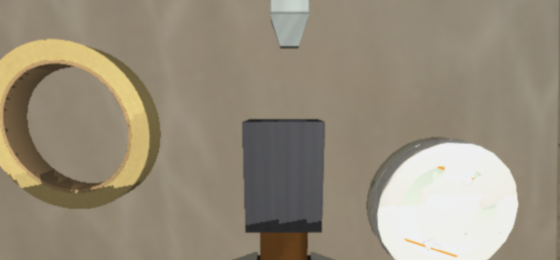

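The hub axis height (0.105) and heading (79°) match the stub. The hub sits about 2 mm to -x, so I correct that and start the push.

```bash
python3 -m pendant '[[-1,0.005,0,0,0],[-1,0.01,0.025,0,0],[-1,0.0145,0.049,0,0],[-1,0.017,0.061,0,0],[-1,0.0195,0.074,0,0],[-1,0.022,0.086,0,0],[-1,0.024,0.098,0,0],[-1,0.024,0.098,0,0]]'; python3 look.py 5;  python3 -m pendant '[[-1,0.0025,0.0125,0,0],[-1,0.005,0.0245,0,0],[-1,0.0075,0.037,0,0],[-1,0.0095,0.049,0,0],[-1,0.011,0.056,0,0],[-1,0.011,0.056,0,0]]'
```

```text
time: 6.8
tcp_pos: [0.4772, 0.1508, 0.0979]
eef_rot: [1.351, 1.111, -1.35]
contact_force: [0.0, -0.5, -0.5]
width: 0.02
6.8 [0.4772 0.1508 0.0979] jaw yaw -11.12 axis [ 0.  0. -1.] j [-0.04  0.44 -0.49  1.99  0.29  0.78 -0.89]
time: 7.45
tcp_pos: [0.4815, 0.1728, 0.0979]
eef_rot: [1.351, 1.111, -1.351]
contact_force: [0.3, -0.2, -1.3]
width: 0.0196
```

```bash
python3 -m pendant '[[-1,0.0005,0.0025,0,0],[-1,0.001,0.005,0,0],[-1,0.001,0.005,0,0]]';python3 -m pendant '[[-1,0.0005,0.0025,0,0],[-1,0.001,0.005,0,0],[-1,0.001,0.005,0,0]]'; python3 look.py 6; python3 - <<'E'
from h import *
z=np.load("pics/w6.npz",allow_pickle=True);p,d,c=z["p"],z["d"],z["c"].item()
s,_=grab_frame("scene");cv2.imwrite("pics/s6.png",s)
a=cv2.resize(p[:260],(420,195));b=cv2.resize(s[120:280,220:480],(380,234),interpolation=cv2.INTER_CUBIC)
o=np.zeros((240,800,3),np.uint8);o[:195,:420]=a;o[:234,420:]=b;cv2.imwrite("pics/c6.png",o)
E
```

```text
time: 7.75
tcp_pos: [0.4817, 0.1733, 0.0977]
eef_rot: [1.35, 1.109, -1.353]
contact_force: [-1.0, -4.7, 0.7]
width: 0.0198
time: 8.05
tcp_pos: [0.4817, 0.1733, 0.0975]
eef_rot: [1.348, 1.107, -1.356]
contact_force: [-3.0, -11.1, 3.1]
width: 0.0203
8.05 [0.4817 0.1733 0.0975] jaw yaw -11.28 axis [-0.002 -0.004 -1.   ] j [-0.08  0.46 -0.49  1.96  0.3   0.8  -0.94]
```

View pics/c6.png

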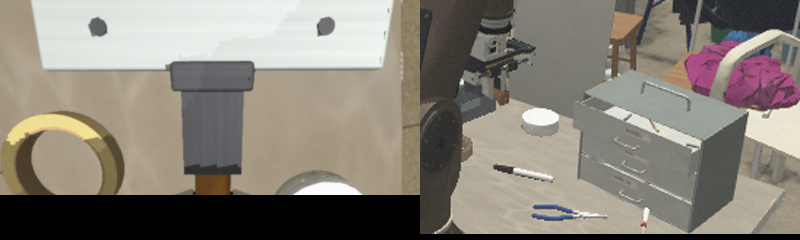

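Home: the hub is flush against the boss in the wrist view (hub/boss joint at about (212,90) in the left panel), with 11 N of axial push. I'll ease the push off, then regrip about 10 mm lower so the pads sit centrally on the grip.

```bash
python3 -m pendant '[[-1,-0.001,-0.007,0,0],[-1,-0.001,-0.007,0,0],[0,-0.001,-0.007,0,0],[0,-0.001,-0.007,0,0],[0,-0.001,-0.007,-0.024,0],[0,-0.001,-0.007,-0.024,0],[0,-0.001,-0.007,-0.024,0]]'; python3 -m pendant '[[-1,0,0,0,0],[-1,0,0,0,0],[-1,0,0,0,0],[-1,0,0,0,0],[-1,0,0,0,0]]' 20; python3 look.py 7; python3 - <<'E'
from h import *
z=np.load("pics/w7.npz",allow_pickle=True);p,d,c=z["p"],z["d"],z["c"].item();P=cloud(c,d)
for v in range(95,235,12):
    row=(P[v,:,2]>.1)&(P[v,:,2]<.135);row[:220]=0;row[340:]=0;u=np.nonzero(row)[0]
    if len(u):zz=np.median(P[v,u,2]);print(v,u.min(),u.max(),zz.round(4),world(c,u.mean(),v,z=zz).round(4)[:2])
E
```

```text
time: 8.85
tcp_pos: [0.4817, 0.1737, 0.0879]
eef_rot: [1.351, 1.111, -1.352]
contact_force: [-1.0, 0.6, -0.1]
width: 0.0457
time: 9.35
tcp_pos: [0.4821, 0.1736, 0.0884]
eef_rot: [1.352, 1.11, -1.351]
contact_force: [0.1, -0.6, 0.2]
width: 0.0197
9.35 [0.4821 0.1736 0.0884] jaw yaw -11.17 axis [ 0.  0. -1.] j [-0.09  0.47 -0.48  1.97  0.31  0.77 -0.94]
95 223 339 0.1198 [0.4976 0.2509]
107 223 339 0.12 [0.4968 0.2472]
119 224 339 0.1198 [0.4963 0.2434]
131 240 327 0.1191 [0.4962 0.2394]
143 240 327 0.1193 [0.4954 0.2354]
155 241 326 0.1192 [0.4945 0.2314]
167 241 326 0.1188 [0.4937 0.2273]
179 241 325 0.119 [0.4928 0.2231]
191 242 325 0.1189 [0.4921 0.2188]
203 242 324 0.1189 [0.4911 0.2145]
215 243 324 0.1189 [0.4904 0.21  ]
227 243 324 0.1187 [0.4895 0.2055]
```

Regrip is good and the handle is level and flush with the boss at y≈0.241. First part of the lift goes to 0.4 rad.

```bash
python3 -m pendant '[[-1,0.0006,0.003,0.06,0],[-1,0.002,0.0115,0.118,0],[-1,0.005,0.026,0.176,0],[-1,0.009,0.046,0.232,0],[-1,0.009,0.046,0.232,0],[-1,0.009,0.046,0.232,0]]'; python3 look.py 8
cat > ang.py <<'E'
from h import *
import sys
z=np.load(f"pics/w{sys.argv[1]}.npz",allow_pickle=True);p,d,c=z["p"],z["d"],z["c"].item();P=cloud(c,d)
o=np.array([-.19,-.982,0]);H=np.array([.5264,.4065,.105]);w=np.array([.982,-.19,0])
X=P-H;a=X@o;l=X@w;h=X[...,2];hsv=cv2.cvtColor(p,cv2.COLOR_BGR2HSV)
r=np.hypot(a,h)
m=(d>0)&(r>.05)&(r<.15)&(np.abs(l)<.075)&(h>.0)&(np.arange(420)[:,None]<260)
if m.sum()>50:
    f=np.polyfit(a[m],h[m],1);print("cover n",m.sum(),"fit angle",np.arctan(f[0]).round(3),"off",f[1].round(4),"med atan",np.median(np.arctan2(h[m]-.004,a[m])).round(3))
m=(d>0)&(r>.172)&(r<.206)&(np.abs(l)<.012)&(h>.0)&(np.arange(420)[:,None]<260)
if m.sum()>50:
    f=np.polyfit(a[m],h[m],1);print("hub n",m.sum(),"angle",np.arctan(f[0]).round(3))
# joint seen along the line: dark (hub/boss) profile
from station import get_state
t=np.array(get_state()["tcp_pos"])-H;g=t+[0,0,.017];print("grip: angle",np.arctan2(g[2],g@o).round(3),"radius",np.hypot(g[2],g@o).round(4),"lat",(g@w).round(4))
E
python3 ang.py 8
```

```text
time: 10.0
tcp_pos: [0.485, 0.1916, 0.1812]
eef_rot: [1.35, 1.11, -1.352]
contact_force: [-1.5, -1.1, -2.1]
width: 0.02
10.0 [0.485  0.1916 0.1812] jaw yaw -11.15 axis [-0.    -0.001 -1.   ] j [-0.07  0.37 -0.53  1.85  0.22  0.98 -0.89]
cover n 29292 fit angle 0.409 off 0.0044 med atan 0.412
hub n 5114 angle 0.326
grip: angle 0.401 radius 0.2379 lat 0.0002
```

```bash
python3 -m pendant '[[-1,0.005,0.0255,0.0535,0],[-1,0.0107,0.056,0.104,0],[-1,0.0176,0.0914,0.151,0],[-1,0.0253,0.131,0.195,0],[-1,0.0253,0.131,0.195,0],[-1,0.0253,0.131,0.195,0]]'; python3 look.py 9;python3 ang.py 9
```

```text
time: 10.65
tcp_pos: [0.4957, 0.2449, 0.2591]
eef_rot: [1.351, 1.111, -1.35]
contact_force: [0.1, -0.4, -1.1]
width: 0.02
10.65 [0.4957 0.2449 0.2591] jaw yaw -11.13 axis [ 0.  0. -1.] j [-0.14  0.35 -0.55  1.67  0.19  1.18 -0.93]
cover n 27616 fit angle 0.807 off 0.0061 med atan 0.821
hub n 3405 angle 0.719
grip: angle 0.803 radius 0.2373 lat 0.0007
```

View pics/w9.png

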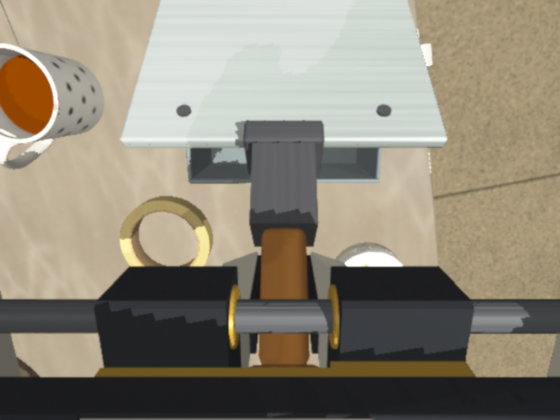

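The cover is at 0.81 rad, the hub is still flush on the boss at (284,135), and the forces are small. Now past balance to about 1.03 rad, holding briefly.

```bash
python3 -m pendant '[[-1,0.0059,0.0303,0.028,0],[-1,0.013,0.0672,0.0572,0],[-1,0.0168,0.0868,0.0703,0],[-1,0.0205,0.1063,0.0834,0],[-1,0.0205,0.1063,0.0834,0],[-1,0.0205,0.1063,0.0834,0],[-1,0.0205,0.1063,0.0834,0],[-1,0.0205,0.1063,0.0834,0]]'; python3 look.py 10;python3 ang.py 10
```

```text
time: 11.5
tcp_pos: [0.504, 0.2865, 0.292]
eef_rot: [1.351, 1.11, -1.352]
contact_force: [0.4, 0.3, -3.4]
width: 0.0197
11.5 [0.504  0.2865 0.292 ] jaw yaw -11.19 axis [-0. -0. -1.] j [-0.21  0.37 -0.55  1.55  0.2   1.27 -0.99]
cover n 17680 fit angle 1.034 off 0.0084 med atan 1.055
hub n 2628 angle 0.922
grip: angle 1.032 radius 0.2377 lat 0.0008
```

```bash
python3 -m pendant '[[-1,-0.0037,-0.0195,-0.0131,0],[-1,-0.0075,-0.0391,-0.0262,0],[-1,-0.0146,-0.076,-0.0554,0],[-1,-0.018,-0.0935,-0.0715,0],[-1,-0.0213,-0.1105,-0.0875,0],[-1,-0.0213,-0.1105,-0.0875,0],[-1,-0.0213,-0.1105,-0.0875,0],[-1,-0.0213,-0.1105,-0.0875,0]]';python3 -m pendant '[[-1,0,0,0,0],[-1,0,0,0,0],[-1,0,0,0,0],[-1,0,0,0,0],[-1,0,0,0,0]]'; python3 look.py 11;python3 ang.py 11; python3 look.py 12;python3 ang.py 12
python3 - <<'E'
from h import *
p=cv2.imread("pics/w12.png");s,_=grab_frame("side")
o=np.zeros((300,800,3),np.uint8);o[:,:400]=cv2.resize(p,(400,300));o[:,400:]=cv2.resize(s[100:310,130:410],(400,300),interpolation=cv2.INTER_CUBIC);cv2.imwrite("pics/c12.png",o)
E
```

```text
time: 12.35
tcp_pos: [0.4953, 0.2428, 0.2578]
eef_rot: [1.351, 1.11, -1.351]
contact_force: [-2.2, -2.9, 1.8]
width: 0.0202
time: 12.85
tcp_pos: [0.4954, 0.2427, 0.2576]
eef_rot: [1.351, 1.111, -1.351]
contact_force: [-1.1, -2.7, 1.6]
width: 0.02
12.85 [0.4954 0.2427 0.2576] jaw yaw -11.17 axis [ 0. -0. -1.] j [-0.14  0.35 -0.55  1.67  0.19  1.17 -0.93]
cover n 29109 fit angle 0.749 off 0.0058 med atan 0.762
hub n 2920 angle 0.843
grip: angle 0.794 radius 0.2378 lat 0.0007
12.9 [0.4954 0.2427 0.2575] jaw yaw -11.17 axis [ 0. -0. -1.] j [-0.14  0.35 -0.55  1.67  0.19  1.17 -0.93]
cover n 29127 fit angle 0.749 off 0.0058 med atan 0.762
hub n 2916 angle 0.844
grip: angle 0.794 radius 0.2378 lat 0.0007
```

View pics/c12.png

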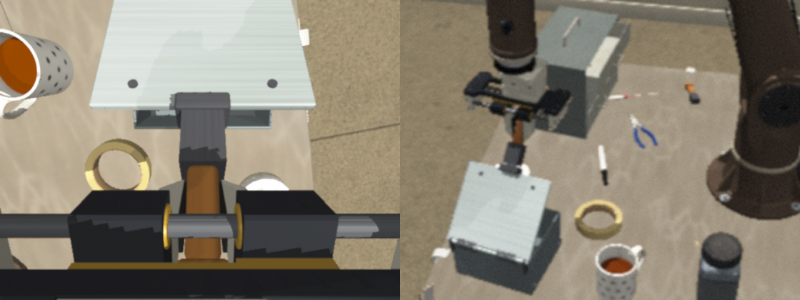

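The hub is still flush on the boss at (202,108), and the cover is still at about 0.755 rad. I'll nudge it up slightly to centre it in the band.

```bash
python3 -m pendant '[[-1,0.001,0.006,0.006,0],[-1,0.0022,0.012,0.011,0],[-1,0.0022,0.012,0.011,0],[-1,0.0022,0.012,0.011,0],[-1,0.0022,0.012,0.011,0],[-1,0.0022,0.012,0.011,0]]'; for i in 13 14; do python3 look.py $i;python3 ang.py $i;python3 -m pendant '[[-1,0,0,0,0],[-1,0,0,0,0],[-1,0,0,0,0],[-1,0,0,0,0]]'; done; python3 - <<'E'
from h import *
z=np.load("pics/w14.npz",allow_pickle=True);p,d,c=z["p"],z["d"],z["c"].item();P=cloud(c,d)
o=np.array([-.19,-.982,0]);X=P-np.array([.5264,.4065,.105]);a=X@o;h=X[...,2]
u=284
for v in range(115,240,8): print(v,a[v,u].round(4),h[v,u].round(4),"r",np.hypot(a[v,u],h[v,u]).round(4),int(p[v,u].mean()))
c=calibration("side");p,d=grab_frame("side");P=cloud(c,d)
q=P[(np.abs(P[...,2]-.032)<.006)&(P[...,0]>.5)&(P[...,0]<.7)&(P[...,1]>.02)&(P[...,1]<.16)];print("pot",np.percentile(q,[1,99],axis=0).round(3) if len(q) else None)
E
```

```text
time: 13.6
tcp_pos: [0.4962, 0.2475, 0.2618]
eef_rot: [1.351, 1.111, -1.351]
contact_force: [0.0, 0.2, -1.5]
width: 0.0198
13.6 [0.4962 0.2475 0.2618] jaw yaw -11.17 axis [-0. -0. -1.] j [-0.15  0.35 -0.55  1.66  0.19  1.19 -0.94]
cover n 27537 fit angle 0.786 off 0.006 med atan 0.8
hub n 2938 angle 0.843
grip: angle 0.821 radius 0.2375 lat 0.0006
time: 14.05
tcp_pos: [0.4962, 0.2475, 0.2619]
eef_rot: [1.351, 1.111, -1.351]
contact_force: [0.1, -0.7, -1.0]
width: 0.02
14.05 [0.4962 0.2475 0.2619] jaw yaw -11.17 axis [-0. -0. -1.] j [-0.15  0.35 -0.55  1.66  0.19  1.19 -0.94]
cover n 27458 fit angle 0.786 off 0.006 med atan 0.8
hub n 2920 angle 0.843
grip: angle 0.821 radius 0.2376 lat 0.0006
time: 14.5
tcp_pos: [0.4963, 0.2475, 0.2619]
eef_rot: [1.351, 1.111, -1.351]
contact_force: [0.3, 0.1, -0.4]
width: 0.0202
115 0.0859 0.3149 r 0.3264 208
123 0.096 0.1029 r 0.1408 212
131 0.0992 0.1217 r 0.157 102
139 0.1029 0.1247 r 0.1617 94
147 0.1067 0.1276 r 0.1663 102
155 0.1105 0.1294 r 0.1701 92
163 0.1139 0.1333 r 0.1753 92
171 0.1171 0.1378 r 0.1809 92
179 0.1203 0.1418 r 0.186 93
187 0.1236 0.1444 r 0.1901 92
195 0.1265 0.1485 r 0.1951 92
203 0.1296 0.1516 r 0.1994 93
211 0.1323 0.1553 r 0.2041 58
219 0.1351 0.1587 r 0.2084 58
227 0.1383 0.1602 r 0.2117 46
235 0.142 0.1606 r 0.2143 76
pot [[0.53  0.065 0.028]
 [0.611 0.103 0.037]]
```

The cover is steady at about 0.79 rad, and the hub's rear edge is at 0.211 m from the hinge against 0.210 m expected when home. Handing in.

```bash
python3 -c "from station import sign_off;print(sign_off())"
```

```text
the job is handed in; nothing more can be done
None
```

I fitted the larger handle fully home on the stub and raised the cover by it to about 1.03 rad. I then eased it back and handed in at 14.5 s, still gripping the handle; the sign-off gave no verdict.

- **Fit:** I pushed until about 11 N built up along the stub, with the hub flush on the boss. I then opened the fingers and regripped about 10 mm lower on the grip, with the cover still shut.
- **Final cover angle:** two depth readings gave 0.786 and 0.800 rad, and the tool position gave 0.82. All are inside the 0.70–0.89 band. The depth angle was the same in two looks 0.45 s apart, so the cover was still.
- **Socket still home:** the hub's rear edge is at 0.211 m from the hinge, against 0.210 m expected.
- **In line:** the handle sits about 0.05 rad off the cover's line from play in the socket. It was about 0.1 rad off during the lift and lowering; the limit at the end is 0.25.
- **Other things on the table:** the pot measured where it started on the edges that could be seen; part of it was hidden in the last view. The roll and the marker showed no visible shift in the pictures, but I did not measure them.

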